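Show the microscope the ore vein to scan

ROBOT

A 6-joint arm with a two-finger parallel gripper is mounted at the origin on the work surface. World frame = base frame: x ahead of the robot, y to its left, z up, the work surface at z = 0. Lengths are in m, angles in degrees, forces in N, time in s.
With the tool pointing down it reaches from about 0.325 to 0.775 m from the base axis. Payload 5.5 kg.
Tool frame: the origin (TCP) lies at the centre of the arm's flange, where the gripper is bolted on; the fingertips stand 182 mm ahead of it and the grasp point (between the pads) lies 163 mm ahead of it; z points along the fingers, y is the direction in which the jaws open and shut (so a half turn about z gives the same grasp; the last joint's range is limited). The gripper opens to 88 mm and grips with 3 to 60 N. Pads are 20 mm wide; open, the fingers measure 115 mm over their backs; the gripper's body (75 mm by 178 mm) begins 61 mm behind the grasp point.
Start: joints at [67.512, 5.22, 70.514, -0, 104.267, -3.249], TCP at [0.198, 0.567, 0.405] pointing down, gripper open.
Joint ranges: [-164.24, 164.24], [-49.07, 125.15], [9.68, 141.18], [-86.29, 266.29], [3.28, 154.24], [-151.56, 151.56]. Speed limits (degrees/s): [147.25, 147.25, 172.46, 180, 180, 180].

INTERFACE

Orientations are given as [roll, pitch, yaw] about the fixed x, y, z axes, in that order (R = Rz(yaw) Ry(pitch) Rx(roll)).
In Python, from station import r gives the robot as it stands. The module is installed in compiled form; this text tells all that it offers. Calls block until the motion is done:
- r.reach(position, orientation): joint-space move of the TCP to a pose.
- r.servo_line(position, rotation=None, speed=0.15): straight line of the TCP; rotation=None keeps the orientation; speed is the mean speed in m/s.
- r.move_joints(angles): joint-space move.
- r.let_go() and r.grab(squeeze=None): open the fingers fully, or close them until they stop; squeeze is the grip in N (None keeps the last).
- r.wait(seconds).
- r.inverse_kinematics(position, orientation): joint angles nearest the present ones, or None.
- r.sense(): the state.
- r.snapshot(name): name is "scene" or "top" or "wrist"; returns a dict with "frame" (420x560x3 uint8, red, green, blue), "fx", "fy", "cx", "cy" (pixels), "R" (3x3) and "t" (3): a world point X has camera coordinates R X + t. Camera axes: x right, y down, z forward; pixel columns grow to the right and rows downward; lengths in m; the calibration is good to about 2 mm. A picture is of the moment at which its call begins. There is no depth.
A pose or a line that the arm cannot do raises r.IKError and nothing moves.
- r.hand_in(): hands the job in, once; it reports no verdict.
The state is a dict: "clock": time; "joints": joint angles; "joint_vel": joint speeds; "joint_torque": joint torques, N m; "tcp_pos": TCP position; "orientation": TCP orientation; "contact_force": force on the tool from outside, world axes, zero at the start; "torque": the same for the moment, N m; "opening": finger opening in m.
Only numpy, scipy, OpenCV 4.12 (cv2) and the standard library are available. Lean on these libraries where they do the work, as an engineer would, in place of code of your own. Each camera call takes 0.05 s, during which the arm holds its last target. There are 200 camera calls.

TASK

Teach the inspection camera its scan path: with the fingers pointing down, slowly run the fingertips along the whole gold vein of the dark stone slab, from the end marked by the red disc to the end marked by the blue disc, hovering a finger's breadth (about 15 mm) or less above the stone without touching it. Then press the green button to store the path, let it come up again and move clear. Pick nothing up, and leave the slabs, discs and other things where they are.

Things in the scene. Friction and masses are not known exactly. Their poses are not given: they have to be found in the camera images.
- dark_slab: polished dark grey stone slab, 210 x 110 x 14 mm, 0.8 kg, loose on the table; origin at the centre of its underside, x along the 210 mm side, y along the 110 mm side, z up. A gold S-shaped vein 6 mm wide and about 190 mm long lies flush in its top; a thin grey hairline that crosses the vein is of no interest
- pale_slab: pale stone slab of the same size with a dark vein, not part of the job; origin at the centre of its underside
- red_disc: loose red disc, 14 mm across, 4 mm high, 12 g, lying on the dark slab about 23 mm from one end of the gold vein, outside it: it marks where the trace starts; origin at the centre of its underside. It may be at either end
- blue_disc: loose blue disc, same size, about 23 mm from the other end of the gold vein: it marks where the trace finishes; origin at the centre of its underside
- store (a joint): travel of the green push button in m: 0 is up, 0.006 fully down; spring loaded, 5 N pushes it fully down, counted as pressed beyond 0.004
- store_top (a point): centre of the top of the green button (28 mm across, presses straight down), 22 mm above the table when up
- store_base: grey housing of the green button, fixed to the table, 44 mm across, 12 mm high; origin at the centre of its underside
- mount: bystander: black round resin specimen mount, 30 mm across, 22 mm high, origin at the centre of its underside
- jar: bystander: small jar with white lid, 40 mm across, 55 mm high, origin at the centre of its underside
- ore: bystander: lump of ore, about 58 mm across, 34 mm high, origin at the centre of its underside
- vein0 (a point): point 0 of nine evenly spaced along the middle of the gold vein, on the slab's top face, at x -70, y -0, z 14 mm in the slab's frame (one end of the vein; the red disc lies near vein0 or near vein8)
- vein1 (a point): point 1 of nine evenly spaced along the middle of the gold vein, on the slab's top face, at x -54, y -17, z 14 mm in the slab's frame
- vein2 (a point): point 2 of nine evenly spaced along the middle of the gold vein, on the slab's top face, at x -33, y -26, z 14 mm in the slab's frame
- vein3 (a point): point 3 of nine evenly spaced along the middle of the gold vein, on the slab's top face, at x -14, y -13, z 14 mm in the slab's frame
- vein4 (a point): point 4 of nine evenly spaced along the middle of the gold vein, on the slab's top face, at x 1, y 5, z 14 mm in the slab's frame
- vein5 (a point): point 5 of nine evenly spaced along the middle of the gold vein, on the slab's top face, at x 16, y 23, z 14 mm in the slab's frame
- vein6 (a point): point 6 of nine evenly spaced along the middle of the gold vein, on the slab's top face, at x 37, y 32, z 14 mm in the slab's frame
- vein7 (a point): point 7 of nine evenly spaced along the middle of the gold vein, on the slab's top face, at x 56, y 19, z 14 mm in the slab's frame
- vein8 (a point): point 8 of nine evenly spaced along the middle of the gold vein, on the slab's top face, at x 70, y 0, z 14 mm in the slab's frame (one end of the vein; the red disc lies near vein0 or near vein8)
Not all that is in view belongs to the job. What is shaped like the dark_slab but orange or pink is not meant.

How it is judged (in metres and radians):
On the way, in this order (a step that is already met when the one before it is completed fails the run):
1. downward fingertips hover low over point 1 of 9 of the gold vein, counted from the red disc (z of the grasp point in the frame of dark_slab below 0.058 m and (angle between the grasp point's own z axis and vertical above 2.74 rad or angle between the grasp point's own z axis and vertical below 0.4 rad) and ((horizontal distance between vein0 and red_disc below 0.05 m and horizontal distance between the grasp point and vein0 below 0.01 m) or (horizontal distance between vein8 and red_disc below 0.05 m and horizontal distance between the grasp point and vein8 below 0.01 m))), for 0.06 s.
2. downward fingertips hover low over point 2 of 9 of the gold vein, counted from the red disc (z of the grasp point in the frame of dark_slab below 0.058 m and (angle between the grasp point's own z axis and vertical above 2.74 rad or angle between the grasp point's own z axis and vertical below 0.4 rad) and ((horizontal distance between vein0 and red_disc below 0.05 m and horizontal distance between the grasp point and vein1 below 0.01 m) or (horizontal distance between vein8 and red_disc below 0.05 m and horizontal distance between the grasp point and vein7 below 0.01 m))), for 0.06 s.
3. downward fingertips hover low over point 3 of 9 of the gold vein, counted from the red disc (z of the grasp point in the frame of dark_slab below 0.058 m and (angle between the grasp point's own z axis and vertical above 2.74 rad or angle between the grasp point's own z axis and vertical below 0.4 rad) and ((horizontal distance between vein0 and red_disc below 0.05 m and horizontal distance between the grasp point and vein2 below 0.01 m) or (horizontal distance between vein8 and red_disc below 0.05 m and horizontal distance between the grasp point and vein6 below 0.01 m))), for 0.06 s.
4. downward fingertips hover low over point 4 of 9 of the gold vein, counted from the red disc (z of the grasp point in the frame of dark_slab below 0.058 m and (angle between the grasp point's own z axis and vertical above 2.74 rad or angle between the grasp point's own z axis and vertical below 0.4 rad) and ((horizontal distance between vein0 and red_disc below 0.05 m and horizontal distance between the grasp point and vein3 below 0.01 m) or (horizontal distance between vein8 and red_disc below 0.05 m and horizontal distance between the grasp point and vein5 below 0.01 m))), for 0.06 s.
5. downward fingertips hover low over point 5 of 9 of the gold vein, counted from the red disc (z of the grasp point in the frame of dark_slab below 0.058 m and (angle between the grasp point's own z axis and vertical above 2.74 rad or angle between the grasp point's own z axis and vertical below 0.4 rad) and ((horizontal distance between vein0 and red_disc below 0.05 m and horizontal distance between the grasp point and vein4 below 0.01 m) or (horizontal distance between vein8 and red_disc below 0.05 m and horizontal distance between the grasp point and vein4 below 0.01 m))), for 0.06 s.
6. downward fingertips hover low over point 6 of 9 of the gold vein, counted from the red disc (z of the grasp point in the frame of dark_slab below 0.058 m and (angle between the grasp point's own z axis and vertical above 2.74 rad or angle between the grasp point's own z axis and vertical below 0.4 rad) and ((horizontal distance between vein0 and red_disc below 0.05 m and horizontal distance between the grasp point and vein5 below 0.01 m) or (horizontal distance between vein8 and red_disc below 0.05 m and horizontal distance between the grasp point and vein3 below 0.01 m))), for 0.06 s.
7. downward fingertips hover low over point 7 of 9 of the gold vein, counted from the red disc (z of the grasp point in the frame of dark_slab below 0.058 m and (angle between the grasp point's own z axis and vertical above 2.74 rad or angle between the grasp point's own z axis and vertical below 0.4 rad) and ((horizontal distance between vein0 and red_disc below 0.05 m and horizontal distance between the grasp point and vein6 below 0.01 m) or (horizontal distance between vein8 and red_disc below 0.05 m and horizontal distance between the grasp point and vein2 below 0.01 m))), for 0.06 s.
8. downward fingertips hover low over point 8 of 9 of the gold vein, counted from the red disc (z of the grasp point in the frame of dark_slab below 0.058 m and (angle between the grasp point's own z axis and vertical above 2.74 rad or angle between the grasp point's own z axis and vertical below 0.4 rad) and ((horizontal distance between vein0 and red_disc below 0.05 m and horizontal distance between the grasp point and vein7 below 0.01 m) or (horizontal distance between vein8 and red_disc below 0.05 m and horizontal distance between the grasp point and vein1 below 0.01 m))), for 0.06 s.
9. downward fingertips hover low over point 9 of 9 of the gold vein, counted from the red disc (z of the grasp point in the frame of dark_slab below 0.058 m and (angle between the grasp point's own z axis and vertical above 2.74 rad or angle between the grasp point's own z axis and vertical below 0.4 rad) and ((horizontal distance between vein0 and red_disc below 0.05 m and horizontal distance between the grasp point and vein8 below 0.01 m) or (horizontal distance between vein8 and red_disc below 0.05 m and horizontal distance between the grasp point and vein0 below 0.01 m))), for 0.06 s.
10. the green button is pressed (value of joint store above 0.004 m), for 0.04 s.
At the end, for the whole second after the job is handed in: Vein traced red to blue (fingertips within 10 mm sideways of each of the nine points for 0.06 s, tips at most about 25 mm above the stone, fingers within 0.4 rad of plumb), button then pressed beyond 4 mm and up again; slab and discs within 6 mm, others within 10 mm of their start (value of joint store below 0.002 m and linear speed of dark_slab below 0.01 m/s and distance of each of dark_slab, red_disc, blue_disc from where it was at the start of the episode below 0.006 m and distance of each of pale_slab, mount, jar, ore from where it was at the start of the episode below 0.01 m); the robot touches nothing.
It fails at once if the polished dark stone is touched (over 1 N) (contact force between any of the fingers, the arm and dark_slab above 1 N).
It fails at once if a stone, disc or bystander is lifted, pushed or carried off its place (6 mm for the dark slab and discs, 10 mm for the rest) (distance of any of dark_slab, red_disc, blue_disc from where it was at the start of the episode above 0.006 m or distance of any of pale_slab, mount, jar, ore from where it was at the start of the episode above 0.01 m).
It also fails if it takes over 48 s, if anything falls off the work surface, if the arm or the gripper's body presses on something with over 40 N, if the wrist force passes 120 N, or if a joint passes its speed limit or range.

## Working session

There is one attempt and no reset: what is moved stays moved. The work goes in short steps, each a Python script; the robot and the scene stay as the last script left them, time stands still between calls to the robot, and variables do not carry over. Pictures are saved under pics/ and viewed, about 8 in all and at most 12, crops included, and the job is handed in when it is done.

```bash
mkdir -p pics
python3 - <<'E'
from station import r
import cv2,pickle
for n in("scene","top"):
    s=r.snapshot(n); cv2.imwrite(f"pics/{n}.png",s["frame"][:,:,::-1]); pickle.dump(s,open(n+".pkl","wb")); print(n,s["R"],s["t"],s["fx"])
s=r.sense();print(s["clock"],s["orientation"],s["opening"])
E
```

```text
scene [[ 0.80519874  0.59279129  0.0159209 ]
 [ 0.50957898 -0.67793992 -0.52983651]
 [-0.30328905  0.43473665 -0.84795035]] [-0.40077439 -0.2072981   1.47021981] 528.9936291646028
top [[ 0.01282054 -0.9996412   0.02351804]
 [-0.98569103 -0.01658805 -0.16774391]
 [ 0.16807385 -0.02103095 -0.98555004]] [0.01002716 0.4826757  1.13180385] 471.85577805497286
0.1 [-1.79899466e+02 -6.54536433e-03  1.60757765e+02] 0.08747831775821258
```

View pics/top.png

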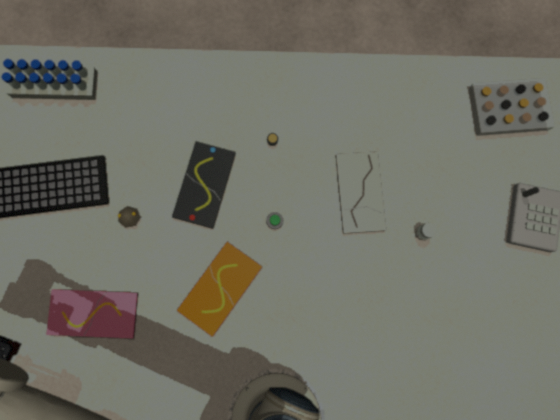

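View pics/scene.png

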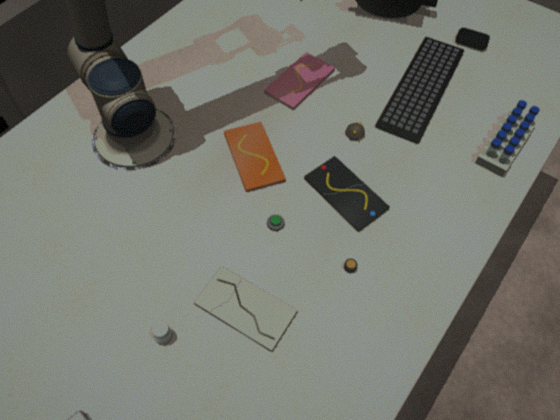

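Top view: the dark grey slab with a gold vein is at about (204,185). The red disc is at (192,217) on the robot's side and the blue disc at (213,150). The button is at (275,221). Other slab shapes are orange at (220,288), pink at (92,314) and pale at (361,192). Only the first is dark stone with gold, so that is the one meant. I'll compute positions and look from close by.

```bash
cat > h.py <<'E'
import numpy as np,cv2
def unproj(s,px,z):
    px=np.atleast_2d(px).astype(float)
    d=np.c_[(px[:,0]-s["cx"])/s["fx"],(px[:,1]-s["cy"])/s["fy"],np.ones(len(px))]@s["R"]
    c=-s["R"].T@s["t"]
    return c+d*((z-c[2])/d[:,2])[:,None]
def proj(s,X):
    p=np.atleast_2d(X)@s["R"].T+s["t"]
    return np.c_[p[:,0]/p[:,2]*s["fx"]+s["cx"],p[:,1]/p[:,2]*s["fy"]+s["cy"]]
V=np.array([[-70,0],[-54,-17],[-33,-26],[-14,-13],[1,5],[16,23],[37,32],[56,19],[70,0]])/1000.
E
python3 - <<'E'
from h import *; import pickle
s=pickle.load(open("top.pkl","rb"))
for n,p,z in[("slab",(204,185),.014),("red",(192,217),.018),("blue",(213,150),.018),("btn",(275,220),.022),("mount",(272,138),.022),("ore",(129,216),.02)]: print(n,unproj(s,p,z).round(4))
from station import r
c=unproj(s,(204,185),.014)[0]
for dx in(-.06,0):
  for yaw in(160.7,90,0,-90): print(dx,yaw,r.inverse_kinematics([c[0]+dx,c[1],.42],[180,0,yaw]))
j=r.sense()["joints"]
r.reach([c[0]-.06,c[1],.42],[180,0,160.757])
w=r.snapshot("wrist"); cv2.imwrite("pics/w1.png",w["frame"][:,:,::-1]); pickle.dump(w,open("w1.pkl","wb"))
print(w["R"],-w["R"].T@w["t"],r.sense()["clock"])
E
```

```text
slab [[0.569  0.1927 0.014 ]]
red [[0.4846 0.2193 0.018 ]]
blue [[0.6614 0.1724 0.018 ]]
btn [[0.4798 0.0098 0.022 ]]
mount [[0.6957 0.0202 0.022 ]]
ore [[0.4842 0.3768 0.02  ]]
-0.06 160.7 [ 17.15515725  -3.17839105  77.45078983   0.         105.72760122
 -53.54484275]
-0.06 90 [ 1.71551572e+01 -3.17839105e+00  7.74507898e+01 -2.54444375e-14
  1.05727601e+02  1.71551572e+01]
-0.06 0 [ 1.71551572e+01 -3.17839105e+00  7.74507898e+01 -2.54444375e-14
  1.05727601e+02  1.07155157e+02]
-0.06 -90 None
0 160.7 [ 15.46572522   5.55258161  68.60039214   0.         105.84702625
 -55.23427478]
0 90 [ 1.54657252e+01  5.55258161e+00  6.86003921e+01 -2.54444375e-14
  1.05847026e+02  1.54657252e+01]
0 0 [ 1.54657252e+01  5.55258161e+00  6.86003921e+01 -2.54444375e-14
  1.05847026e+02  1.05465725e+02]
0 -90 None
[[ 3.27530051e-01  9.44840760e-01  6.77341471e-05]
 [ 9.08833282e-01 -3.15067621e-01  2.73412619e-01]
 [ 2.58352728e-01 -8.94892901e-02 -9.61896842e-01]] [0.43863435 0.21768527 0.39991504] 1.925
```

View pics/w1.png

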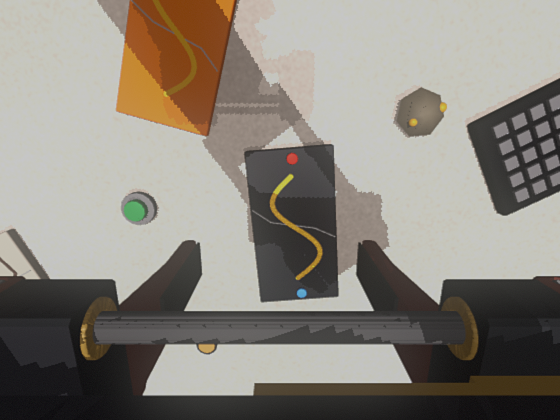

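Wrist view: slab corners are about (246,151), (333,145), (338,296) and (261,301). Red is at (292,158), blue at (302,293), and the vein runs from (292,177) to (298,278). The button is at (135,210). Now I'll fit the slab pose to the gold in both views.

```bash
cat > fit.py <<'E'
from h import *; import pickle
from scipy.optimize import least_squares
from scipy.interpolate import CubicSpline
from scipy.spatial import cKDTree
dense=CubicSpline(np.arange(9),V)(np.linspace(0,8,400))
def gold(s,box):
    h=cv2.cvtColor(s["frame"],cv2.COLOR_RGB2HSV); x0,y0,x1,y1=box
    m=(h[...,0]>15)&(h[...,0]<35)&(h[...,1]>110)&(h[...,2]>70)
    k=np.zeros_like(m);k[y0:y1,x0:x1]=1; m&=k
    return np.argwhere(m)[:,::-1]
def T(p,q): c,s=np.cos(p[2]),np.sin(p[2]); return q@np.array([[c,s],[-s,c]])+p[:2]
def fit(P):
    best=None
    for a in range(0,360,30):
        def f(p):
            D=T(p,dense); return np.r_[cKDTree(D).query(P)[0],0.5*cKDTree(P).query(D)[0]]
        o=least_squares(f,[*P.mean(0),np.radians(a)],x_scale=[.01,.01,.1],diff_step=1e-4)
        print(a,o.cost*1e6,o.x.round(4)) if o.cost<1e-2 and a%60==0 else 0
        if best is None or o.cost<best.cost: best=o
    return best.x
if __name__=="__main__":
    for n,box in(("w1",(260,165,332,288)),("top",(180,152,232,215))):
        s=pickle.load(open(n+".pkl","rb")); g=gold(s,box)
        p=fit(unproj(s,g,.014)[:,:2]); print(n,len(g),"pose",p[:2].round(4),np.degrees(p[2]))
        print(T(p,V).round(4).tolist())
        q=proj(s,np.c_[T(p,V),np.full(9,.014)]); c=proj(s,np.c_[T(p,np.array([[-.105,-.055],[.105,-.055],[.105,.055],[-.105,.055]])),np.full(4,.014)])
        im=cv2.resize(s["frame"][:,:,::-1].copy(),None,fx=3,fy=3,interpolation=cv2.INTER_NEAREST)
        for u in q: cv2.circle(im,tuple(int(v) for v in u*3+1),3,(255,0,255),-1)
        cv2.polylines(im,[(c*3+1).astype(int)],True,(0,255,0),1)
        x,y=(int(v) for v in q[4]*3); cv2.imwrite(f"pics/fit_{n}.png",im[max(0,y-270):y+270,x-200:x+200])
        h=cv2.cvtColor(s["frame"],cv2.COLOR_RGB2HSV)
        for nm,lo,hi,z in(("red",(0,140,90),(8,255,255),.018),("blue",(95,120,90),(115,255,255),.018),("green",(45,90,60),(85,255,255),.022)):
            k,_,st,ce=cv2.connectedComponentsWithStats(cv2.inRange(h,lo,hi))
            for i in range(1,k):
                if st[i,4]>10: 
                    X=unproj(s,ce[i],z)[0]
                    if np.hypot(*(X[:2]-p[:2]))<.25: print(nm,st[i,4],ce[i].round(1),X.round(4))
    a,b=[cv2.imread(f"pics/fit_{n}.png") for n in("w1","top")]
    hh=min(len(a),len(b)); cv2.imwrite("pics/fits.png",np.hstack([a[:hh],b[:hh]]))
E
python3 fit.py
```

```text
0 1807.0657862806838 [ 0.5739  0.192  -0.2548]
60 1807.0662102586161 [ 0.5739  0.192  -0.2547]
120 2198.7863324318123 [0.5734 0.1977 2.8786]
180 2198.78844280185 [0.5734 0.1977 2.8787]
240 2198.7884336547427 [0.5734 0.1977 2.8787]
300 1807.0869737159508 [0.5739 0.192  6.0287]
w1 782 pose [0.5739 0.192 ] -14.597641990641806
[[0.5062, 0.2096], [0.5174, 0.1891], [0.5354, 0.1751], [0.5571, 0.1829], [0.5762, 0.1966], [0.5952, 0.2102], [0.6178, 0.2136], [0.6329, 0.1962], [0.6417, 0.1743]]
red 102 [291.7 158.2] [0.4854 0.2183 0.018 ]
blue 78 [301.3 292.6] [0.6637 0.1726 0.018 ]
green 322 [133.9 210.7] [0.4821 0.0099 0.022 ]
0 950.5125949570971 [ 0.5731  0.1938 -0.2541]
60 950.5137435047785 [ 0.5731  0.1938 -0.2542]
120 1097.4128337089091 [0.5725 0.1995 2.8778]
180 1097.4288230108502 [0.5725 0.1995 2.8784]
240 1097.416115860623 [0.5725 0.1995 2.8779]
300 950.5161522220459 [0.5731 0.1938 6.0289]
top 257 pose [0.5731 0.1938] -14.56108356449004
[[0.5053, 0.2114], [0.5165, 0.1909], [0.5346, 0.1769], [0.5562, 0.1847], [0.5753, 0.1984], [0.5943, 0.212], [0.6169, 0.2155], [0.632, 0.1981], [0.6408, 0.1762]]
red 21 [192. 217.] [0.4846 0.2193 0.018 ]
blue 17 [212.4 149.5] [0.6628 0.1741 0.018 ]
green 80 [274.6 219.6] [0.4808 0.0109 0.022 ]
```

View pics/fits.png

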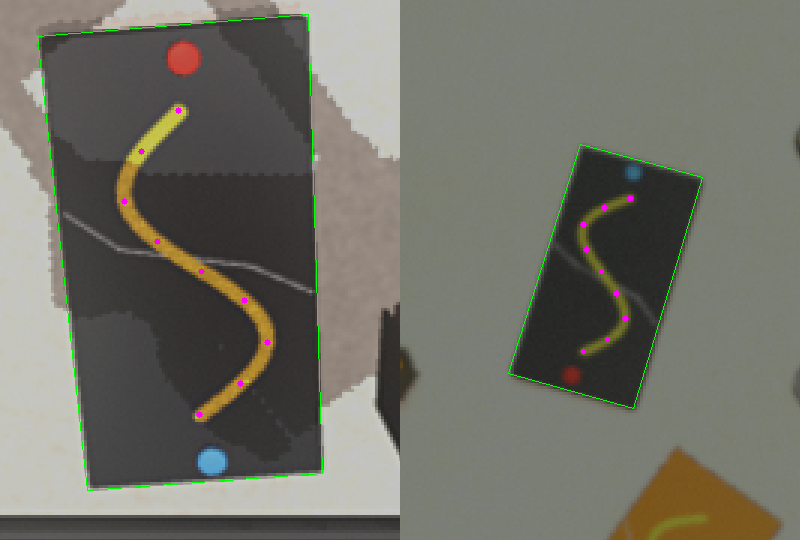

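The fit overlays match the vein and the slab edges, and the two views agree within 2 mm. Red is by vein0. I'll average the poses, close the fingers, hover over the start and check.

```bash
cat >> h.py <<'E'
from scipy.interpolate import CubicSpline
POSE=np.array([.5735,.1929,np.radians(-14.58)]); BTN=np.array([.4815,.0104]); O=[180,0,160.757]
def path(n=17):
    c,s=np.cos(POSE[2]),np.sin(POSE[2])
    return CubicSpline(np.arange(9),V)(np.linspace(0,8,n))@np.array([[c,s],[-s,c]])+POSE[:2]
TIP=.182
E
python3 - <<'E'
from h import *; from station import r
r.grab(5)
p=path()[0]
r.reach([*p,TIP+.10],O)
r.servo_line([*p,TIP+.014+.020],speed=.08)
a=[]
for n in("wrist","scene"):
    s=r.snapshot(n); f=s["frame"][:,:,::-1].copy()
    if n=="scene":
        u,v=proj(s,[*p,.03])[0].astype(int); f=cv2.resize(f[v-70:v+50,u-60:u+60],(420,420),interpolation=cv2.INTER_NEAREST)
    else: f=f[:,90:470]
    a.append(f)
cv2.imwrite("pics/hover.png",np.hstack(a))
s=r.sense();print(s["clock"],s["tcp_pos"],p,s["orientation"],s["contact_force"],s["opening"])
E
```

```text
4.9583 [0.50600364 0.21061654 0.21686972] [0.5057542  0.21052121] [1.79947681e+02 6.71145195e-02 1.60755583e+02] [ 0.35076419 -0.2992986  -0.43563238] 0.0009609511413552515
```

View pics/hover.png

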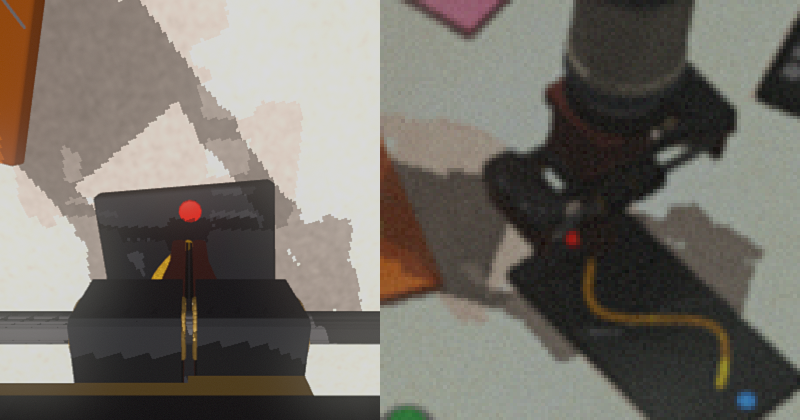

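The closed tips (wrist, about (188,240)) are right over the vein's red end, clear of the red disc at (190,211). The slab hasn't moved. Next is the trace with the tips about 11 mm above the stone.

Run:
```python
from h import *; from station import r
P=path(); z=TIP+.014+.011
r.servo_line([*P[0],z],speed=.03); r.wait(.2)
for i,p in enumerate(P[1:],1):
    r.servo_line([*p,z],speed=.025)
    if i%2==0:
        r.wait(.15); s=r.sense(); print(i//2,round(s["clock"],2),((s["tcp_pos"]-[*p,z])*1e3).round(1),np.linalg.norm(s["contact_force"]).round(2))
r.wait(.1)
r.servo_line([*P[-1],TIP+.10],speed=.1)
r.reach([*BTN,TIP+.08],O)
r.servo_line([*BTN,TIP+.027],speed=.08); r.wait(.2)
f0=r.sense()["contact_force"][2]
for d in np.arange(0,8.01,1)/1e3:
    r.servo_line([*BTN,TIP+.022-d],speed=.02); r.wait(.2)
    s=r.sense(); f=s["contact_force"][2]-f0; print(d,s["tcp_pos"].round(4),f.round(2),round(s["clock"],2))
    if f>4.6: break
    if s["tcp_pos"][2]-TIP-.022<-.0065: break
```

```text
1 6.99 [-0.   0.1  0. ] 0.26
2 8.38 [-0.1  0.  -0. ] 0.61
3 9.76 [-0.1 -0.  -0. ] 1.16
4 11.14 [-0.  -0.1 -0. ] 0.58
5 12.53 [-0.1 -0.1 -0. ] 1.01
6 13.91 [-0.1  0.  -0. ] 0.57
7 15.3 [-0.   0.1  0. ] 0.73
8 16.69 [-0.   0.1  0. ] 1.27
0.0 [0.4816 0.0104 0.2042] 1.68 20.22
0.001 [0.4815 0.0104 0.2031] 1.69 20.67
0.002 [0.4816 0.0104 0.2021] 2.43 21.12
0.003 [0.4816 0.0104 0.2011] 3.08 21.57
0.004 [0.4815 0.0104 0.2001] 3.84 22.02
0.005 [0.4816 0.0104 0.1991] 3.7 22.47
0.006 [0.4816 0.0104 0.1983] 5.68 22.92
```

Run:
```python
from h import *; from station import r
r.wait(.2); s=r.sense(); print(s["tcp_pos"],s["contact_force"])
r.servo_line([*BTN,TIP+.10],speed=.08)
r.reach([BTN[0]-.05,BTN[1]-.06,TIP+.22],O); r.wait(.5)
a=[]
import pickle
for n in("top","scene"):
    s=r.snapshot(n); f=s["frame"][:,:,::-1].copy(); old=pickle.load(open(n+".pkl","rb"))
    a.append(cv2.resize(f,(400,300)))
    if n=="top":
        import fit
        p=fit.fit(fit.unproj(s,fit.gold(s,(180,152,232,215)),.014)[:,:2]); print("slab",p)
    b=cv2.absdiff(f,old["frame"][:,:,::-1].copy()); a.append(cv2.resize(b,(400,300)))
cv2.imwrite("pics/end.png",np.vstack([np.hstack(a[:2]),np.hstack(a[2:])]))
s=r.sense();print(s["clock"],s["contact_force"])
```

```text
[0.48155673 0.01039505 0.19833045] [-5.45459964e-01 -1.24297409e-04  6.00346906e+00]
0 956.1448894252677 [ 0.5731  0.1938 -0.2534]
60 956.1450640369923 [ 0.5731  0.1938 -0.2533]
120 1110.7441576464203 [0.5725 0.1995 2.8799]
180 1110.7466219595458 [0.5725 0.1995 2.8799]
240 1110.7455042192607 [0.5725 0.1995 2.8799]
300 956.1447298046481 [0.5731 0.1938 6.0298]
slab [0.57308702 0.19379132 6.02980362]
25.5417 [ 0.00864907 -0.67308645 -0.08042327]
```

View pics/end.png

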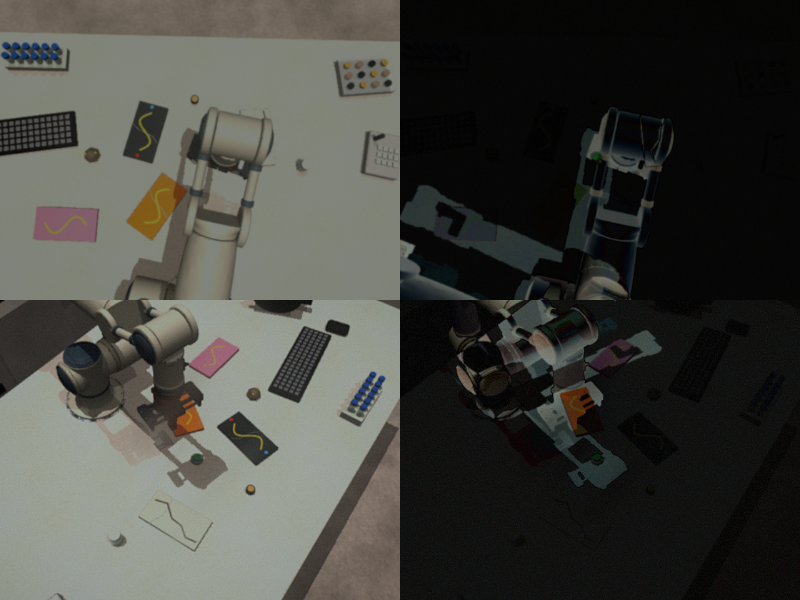

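Only the arm and its shadows differ from the first pictures. The slab pose is unchanged at 0.5731, 0.1938, and the discs and bystanders are in place. The arm is clear, so I'm handing in.

```bash
python3 -c "
from station import r
r.hand_in()"
```

```text
the job is handed in; nothing more can be done
```

I traced the gold vein with closed, downward fingers from the red disc (vein0) to the blue disc (vein8), with the tips about 11 mm above the stone. I then pressed the green button, lifted off, moved clear and handed the job in at about 26 s of the 48 s allowed.

- **Trace:** the arm stayed within 0.1 mm of the planned path at each vein point I checked. The wrist force read at most 1.3 N, with the tips clear of the stone and the reading drifting by about 1 N, so I take this as noise rather than contact. The two camera fits of the slab differed by about 2 mm.
- **Button:** by arm position, I pressed it about 5.7 mm down at about 6 N. I saw no button reading directly. After I lifted off, the force was back near zero, but the button was in shadow in the last picture, so I did not confirm by eye that it came up.
- **Scene:** a last fit put the slab where it started, to within 0.1 mm. The picture differences showed only the arm and its shadows. In the last top view the arm hid part of the pale slab, but it showed no change in the scene view.

No check failed.

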